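# Non-contact colour reading through the sample box window

### The arm

A 7-joint arm with a two-finger parallel gripper is mounted at the origin on the work surface. World frame = base frame: x ahead of the robot, y to its left, z up, the work surface at z = 0. Lengths are in mm, angles in rad, forces in N, time in s.
With the tool pointing down it reaches from about 425 to 925 mm from the base axis. Payload 6.8 kg.
Tool frame: the origin (TCP) lies at the very end of the fingers, on their centre line; the grasp point (between the pads) lies 19 mm behind it (arm.pinch_z is the distance from the TCP to the grasp point, in mm); y points along the fingers, x is the direction in which the jaws open and shut, and the axes are right-handed (so a half turn about y gives the same grasp; the last joint's range is limited). The gripper opens to 88 mm and grips with 3 to 60 N. Pads are 20 mm wide; open, the fingers measure 115 mm over their backs; the gripper's body (75 mm by 178 mm) begins 61 mm behind the grasp point.
Start: joints at [-0.108, 0.477, 0.022, 1.555, -0.011, 1.109, -0.083], TCP at [675.017, 0.007, 222.664] pointing down, gripper open.
Joint ranges: [-2.96, 2.96], [-0.34, 2.1], [-1.41, 1.46], [0.24, 2.44], [-1.37, 4.51], [0.17, 1.92], [-2.96, 2.96]. Speed limits (rad/s): [2.39, 2.39, 3.14, 3.14, 3.14, 3.14, 3.14].

### API

Orientations are given as a unit quaternion [x, y, z, w].
In Python, from plant import readout, eyes, arm gives the robot as it stands.
- The arm moves only by the tool jog_arm, never from a script. Its argument "plan" is a list of rows, each a list of 3 entries, a list of its own where there are three numbers: the shift along the tool's x, y, z in mm, then the turn about the tool's y in rad, then the opening, from -1 (shut) to 1 (fully open). In form: [[[tx, ty, tz], yaw, fingers], ...]. A call has 1 to 12 rows; each row shifts and turns the commanded pose from where the row before left it, along the tool's axes as they then stand; what a row does not reach is not made up. A row lasts 1/10 s, in which the tool goes at most 50 mm and 8.59 degrees, less where a joint would pass 70% of its speed; a pose out of reach is approached as far as the arm can. A call with a gripper value outside its range is refused whole. The fingers move at their own pace and stop on an object; "squeeze" is the grip in N (left out, the last holds). Time passes only in rows, so rows that do not move let the fingers close. It gives the time, the measured TCP pose, the force and the opening at its end, in the units of the state.
- readout.get_state(): the state, without advancing time (a new reading comes with each control period).
- eyes.snapshot(name): name is "scene" or "side" or "wrist"; returns the picture (420x560x3 uint8, red, green, blue); there is no depth.
- eyes.camera_params(name): a dict with "mtx" (3x3 intrinsics, pixels), "T" (4x4, takes a point from camera to world coordinates); the wrist camera has in their place "T_tool_cam" (4x4, takes a point from camera to tool coordinates, whose origin is the TCP and whose axes are the tool frame's). Camera axes: x right, y down, z forward; pixel columns grow to the right and rows downward; lengths in mm; the calibration is good to about 2 mm. A picture is of the moment at which its call begins: read the wrist's pose just before it. camera_params takes no time and is no camera call.
- arm.finish_job(): hands the job in, once; it reports no verdict.
The state is a dict: "clock": time; "qpos": joint angles; "dq": joint speeds; "effort": joint torques, N m; "tcp_pos": TCP position; "tool_rot": TCP orientation; "force": force on the tool from outside, world axes, zero at the start; "wrist_torque": the same for the moment, N m; "opening": finger opening in mm.
Only numpy, scipy, OpenCV 4.12 (cv2) and the standard library are available. Lean on these libraries where they do the work, as an engineer would, in place of code of your own. Each camera call takes 0.05 s, during which the arm holds its last target. There are 200 camera calls.

### The job

Swing the sample box's lid fully shut so its tab drops in behind the front wall, then lift the colour meter out of its cradle and carry it over the bench clutter without disturbing it. Finish holding the meter still and upright, about a centimetre above the window in the shut lid, centred over it and with its long side lined up with the window's long side; the meter must never touch the sample box, and you do not put it down or let go: the job ends in that hold.

Things in the scene. Friction and masses are not known exactly. Their poses are not given: they have to be found in the camera images.
- sample_box: fixed grey plastic open-topped box with 4 mm walls, 110 mm (its x) by 130 mm (its y) by 60 mm high without lid, holding a dish with a round sample. Origin: centre of its underside; its z is up, its +x points from the tab side (front) to the hinge side (far from the robot)
- lid (a joint): lid angle in rad: 0 shut and level, grows as it opens, starts 0.9 to 1.5. Stiff hinge: the lid stays where left and needs about 2 N at its free edge to move; at 0 it lies on the walls, top 65 mm above the table. 110 x 130 mm plate, 5 mm thick; a tab 60 mm wide, 15 mm deep under the middle of its free edge goes down just inside the front wall
- lid_hinge (a point): point on the lid's hinge axis, middle of the box's far top edge, 60 mm above the table, 55 mm along the box's +x from its centre; the axis runs along the box's y
- lid_edge (a point): middle of the lid's free edge, on its outer face (the top when shut), 110 mm from the hinge; moves with the lid. Its x axis runs from the free edge to the hinge, z is the lid's outward normal
- window (a point): centre of the clear window in the lid, on the lid's outer face, flush with it, midway between hinge and free edge. The window is 44 mm long (along the point's x, from free edge to hinge) by 24 mm wide (point's y); moves with the lid, z is the lid's outward normal (up when shut)
- meter: hand-held colour meter, loose, 0.2 to 0.4 kg, upright in its cradle: black nose 64 mm (its x) by 44 mm (y), 45 mm high, flat measuring face underneath; above it a grey handle 46 mm (x) by 32 mm (y) up to 122 mm above that face. Grip it across the 32 mm. Origin: centre of the measuring face; z up, long side along x. Either way round is fine over the window
- dock: fixed black cradle for the meter, 96 mm (its x) by 76 mm (its y) by 34 mm high, with a pocket 70 by 50 mm whose floor is 10 mm above the table; the meter's nose stands loosely in it, long side along the cradle's x. Origin: centre of its underside
- tube_rack: loose white test-tube rack with glass tubes, 170 mm (x) by 64 mm (y), 138 mm high, standing between cradle and sample box; origin at the centre of its underside
- buffer_bottle: loose white bottle, 66 mm across, 170 mm high; origin at the centre of its underside
- beaker: loose glass beaker, 68 mm across, 85 mm high; origin at the centre of its underside
- jar: loose amber glass jar, 60 mm across, 75 mm high; origin at the centre of its underside
- marker: loose black marker pen with a white cap, lying, 127 mm long (x), 16 mm thick; origin on its underside, 47 mm from its black end
- dish_stack: loose stack of flat dishes, 93 mm across, 58 mm high; origin at the centre of its underside

How it is judged (in metres and radians):
On the way, in this order (a step that is already met when the one before it is completed fails the run):
1. the lid is shut while the meter is still in its cradle (value of joint lid below 0.06 rad and z of meter in the frame of dock below 0.03 m), for 0.2 s.
2. the meter is lifted clear of its cradle in the gripper (z of meter in the frame of dock above 0.045 m and contact force between meter and the fingers above 1 N), for 0.2 s.
At the end, for the whole second after the job is handed in: Lid below 0.06 rad; meter held in the fingers, still, upright within 0.10 rad, face 3 to 20 mm above the window, within 10 mm of its centre sideways, long sides within 0.17 rad, touching neither box nor cradle; each bystander within 30 mm of its start (value of joint lid below 0.06 rad and z of meter in the frame of window between 0.003 and 0.02 m and horizontal distance between meter and window below 0.01 m and angle between the x axis of meter and the x axis of sample_box, either way round below 0.17 rad and angle between meter's own z axis and vertical below 0.1 rad and contact force between meter and the fingers above 1 N and contact force between meter and sample_box below 0.2 N and contact force between meter and dock below 0.2 N and linear speed of meter below 0.02 m/s and angular speed of meter below 0.15 rad/s and distance of each of tube_rack, buffer_bottle, beaker, jar, marker, dish_stack from where it was at the start of the episode below 0.03 m); the arm keeps its last pose, push and grip.
It fails at once if the meter touches the sample box (contact force between meter and sample_box above 0.5 N).
It fails at once if a bystander on the bench is disturbed (moved over 30 mm or tipped) (distance of any of tube_rack, buffer_bottle, beaker, jar, marker, dish_stack from where it was at the start of the episode above 0.03 m or angle between any of tube_rack, buffer_bottle, beaker, jar, marker, dish_stack's own z axis and vertical above 0.35 rad).
It also fails if it takes over 64 s, if anything falls off the work surface, if the arm or the gripper's body presses on something with over 40 N, if the wrist force passes 120 N, or if a joint passes its speed limit or range.

## Working session

There is one attempt and no reset: what is moved stays moved. The work goes in short steps, Python scripts to look and compute and a tool call to move; the robot and the scene stay as the last step left them, time stands still between calls to the robot, and variables do not carry over. Pictures are saved under pics/ and viewed, about 8 in all and at most 12, crops included, and the job is handed in when it is done.

Besides the shell and the picture viewer there is one more tool, called after "Request:" as a command line: name --argument value ..., lists and objects as JSON in quotes. jog_arm: Moves the arm, as the interface text tells. Its arguments: {"type":"object","properties":{"plan":{"type":"array","items":{"type":"array"}},"squeeze":{"type":"number"}},"required":["plan"]}

```bash
mkdir -p pics; ls; cat > h.py <<'E'
import numpy as np, cv2
from scipy.spatial.transform import Rotation as R
from plant import readout, eyes, arm
def snap(n,f):
    im=eyes.snapshot(n); cv2.imwrite('pics/'+f,im[...,::-1]); return im
E
python3 - <<'E'
from h import *
print(readout.get_state(), arm.pinch_z)
for n in ['scene','side','wrist']: print(n, eyes.camera_params(n))
a=snap('scene','scene0.png'); b=snap('side','side0.png'); c=snap('wrist','wrist0.png')
E
```

```text
pics
{'clock': 0.0, 'qpos': array([-0.10806033,  0.47776248,  0.02234338,  1.55643004, -0.01150158,
        1.10930234, -0.08307973]), 'dq': array([ 0.00125386,  0.00041232,  0.00071664,  0.00042088, -0.00031472,
        0.00161627,  0.00017988]), 'effort': array([-1.31144458e-03, -5.82851672e+01,  1.53386436e+00, -2.72606850e+01,
       -5.43364382e-02,  1.69422745e-02,  2.21527275e-04]), 'tcp_pos': array([ 6.74404663e+02, -4.34346311e-02,  2.21716067e+02]), 'tool_rot': array([ 7.07152711e-01, -6.26038106e-04, -6.24962757e-04, -7.07060295e-01]), 'force': array([-0.07144637, -0.06264007, -0.42082388]), 'wrist_torque': array([ 0.0022164 , -0.00445172,  0.05648812]), 'opening': 87.68766418842506} 18.700000000000003
scene {'mtx': array([[417.14618478,   0.        , 279.97791586],
       [  0.        , 417.14618478, 208.75829863],
       [  0.        ,   0.        ,   1.        ]]), 'T': array([[ 9.72026827e-02,  7.89948097e-01, -6.05420219e-01,
         1.19765558e+03],
       [ 9.95169514e-01, -8.55517144e-02,  4.81512371e-02,
        -4.13622103e+01],
       [-1.37577595e-02, -6.07176
[... 478 characters left out ...]
3],
       [ 1.89840301e-02, -8.56704167e-01, -5.15458608e-01,
         7.75710381e+02],
       [ 0.00000000e+00,  0.00000000e+00,  0.00000000e+00,
         1.00000000e+00]])}
wrist {'mtx': array([[298.79089652,   0.        , 281.05283602],
       [  0.        , 298.79089652, 211.82652839],
       [  0.        ,   0.        ,   1.        ]]), 'T_tool_cam': array([[ 9.99998955e-01, -1.04846128e-03, -9.95007633e-04,
        -5.57637328e-01],
       [ 7.13008774e-04, -2.40994164e-01,  9.70526303e-01,
        -1.61794552e+02],
       [-1.25735029e-03, -9.70525998e-01, -2.40993165e-01,
         6.61630363e+01],
       [ 0.00000000e+00,  0.00000000e+00,  0.00000000e+00,
         1.00000000e+00]])}
```

```bash
python3 -c "
import cv2,numpy as np
a=[cv2.imread(f'pics/{n}0.png') for n in ['scene','side','wrist']]
cv2.imwrite('pics/s.png',cv2.resize(a[0],(800,600)))
cv2.imwrite('pics/d.png',cv2.resize(a[1],(800,600)))
"
```

```text
(no output)
```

View pics/s.png

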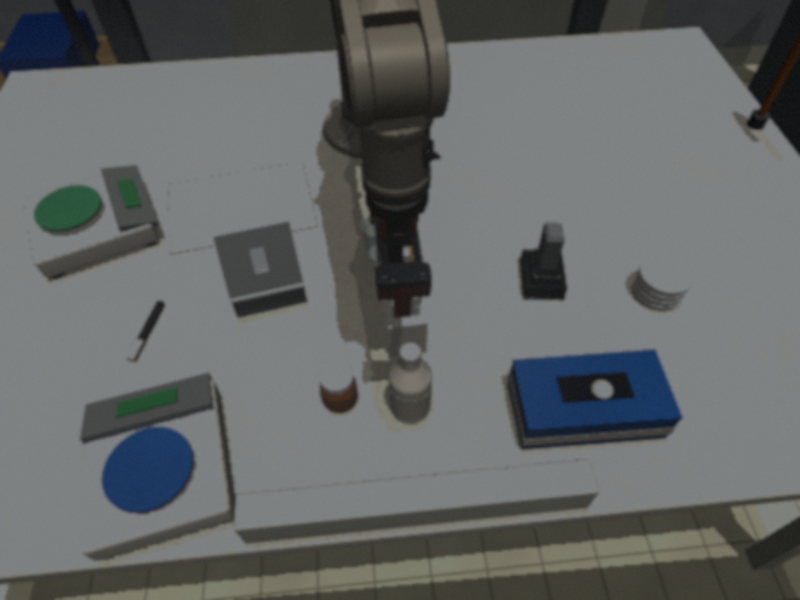

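View pics/d.png

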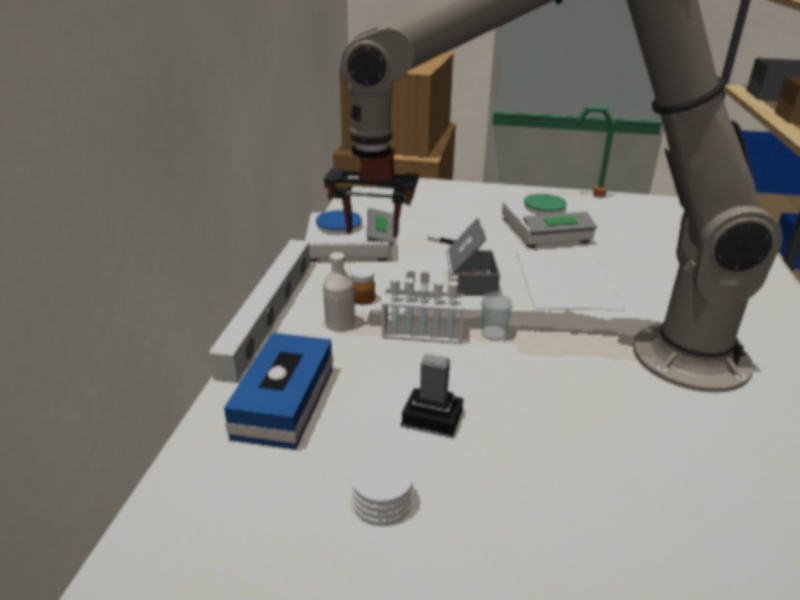

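The scene view shows the lid open (outer face at about (255,262) in the 800-px picture), the dock and meter at (543,270), and the marker, jar and bottle. The side view shows the lid edge-on at (467,245), the rack at (423,310), the beaker at (496,316), the dock and meter at (433,395) and the dishes at (382,490). Next I'll look at enlarged crops.

```bash
python3 - <<'E'
import cv2,numpy as np
s,d,w=[cv2.imread(f'pics/{n}0.png') for n in ['scene','side','wrist']]
def c(im,x,y,wd,ht): return cv2.resize(im[y:y+ht,x:x+wd],(400,300),interpolation=cv2.INTER_CUBIC)
t=np.vstack([np.hstack([c(s,140,150,80,60+15-15),c(s,345,150,80,60)]),np.hstack([c(d,300,150,80,60),c(d,268,240,80,60)])])
cv2.imwrite('pics/crops.png',cv2.convertScaleAbs(t,alpha=1.6))
cv2.imwrite('pics/w.png',w)
E
```

```text
(no output)
```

View pics/crops.png

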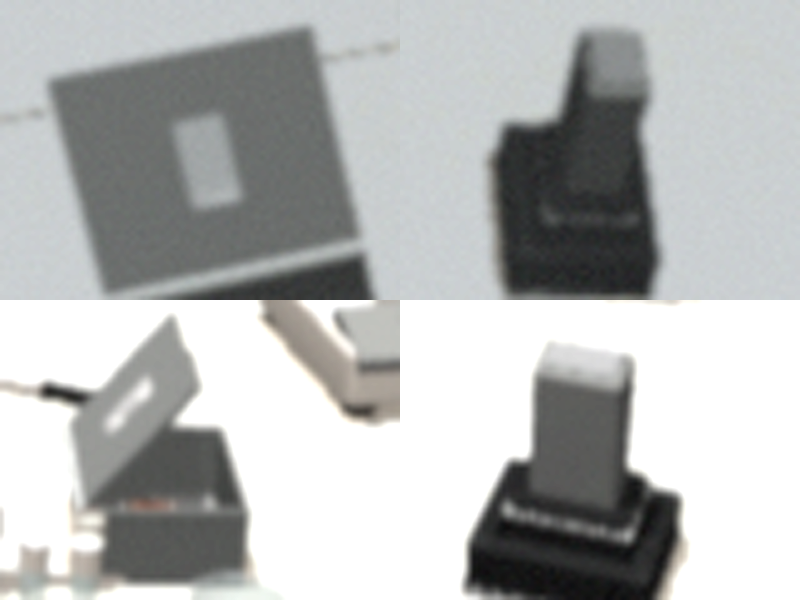

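View pics/w.png

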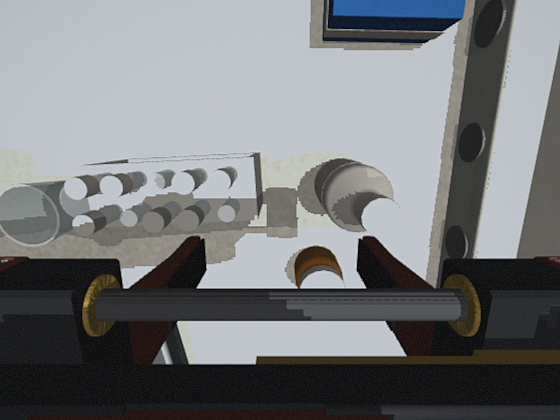

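Crops: in the scene the lid's outer face has full-res corners near (150,166), (202,156), (211,198) and (161,209). The handle top is near (467,162). In the side view the lid corners are near (335,214), (340,228), (318,250) and (314,235). Wrist view: beaker, rack, bottle and jar sit between the box and the dock. Next I'll refine and triangulate.

```bash
cat >> h.py <<'E'
def ray(n,uv):
    p=eyes.camera_params(n); T=p['T']; d=T[:3,:3]@np.linalg.inv(p['mtx'])@[uv[0],uv[1],1]; return T[:3,3],d/np.linalg.norm(d)
def onz(n,uv,z):
    o,d=ray(n,uv); return o+d*(z-o[2])/d[2]
def tri(a,b):
    (o1,d1),(o2,d2)=ray('scene',a),ray('side',b)
    s=np.linalg.lstsq(np.c_[d1,-d2],o2-o1,rcond=None)[0]; p,q=o1+s[0]*d1,o2+s[1]*d2
    return (p+q)/2,np.linalg.norm(p-q)
def sub(im,pts):
    g=cv2.GaussianBlur(cv2.cvtColor(im,cv2.COLOR_BGR2GRAY),(3,3),0)
    return cv2.cornerSubPix(g,np.float32(pts).reshape(-1,1,2),(3,3),(-1,-1),(3,30,.01)).reshape(-1,2)
E
python3 - <<'E'
from h import *
np.set_printoptions(precision=1,suppress=True)
s=cv2.imread('pics/scene0.png'); d=cv2.imread('pics/side0.png')
a0=[[150,166],[202.4,155.6],[211.4,198.4],[161,208.6]]
b0=[[335,213.6],[340,228],[318.4,250],[314,235]]
a=sub(s,a0); b=sub(d,b0); print(a,b)
P=[tri(x,y) for x,y in zip(a,b)]
for p in P: print(p)
P=np.array([p[0] for p in P]); print('edges',[np.linalg.norm(P[i]-P[(i+1)%4]) for i in range(4)])
# dark masks: handle top etc
for n,im,(x,y,w,h) in [('scene',s,(345,150,80,70)),('side',d,(268,240,80,75))]:
    g=cv2.cvtColor(im,cv2.COLOR_BGR2GRAY)[y:y+h,x:x+w]
    print(n,'gray levels',np.percentile(g,[5,20,40,60,90]))
    for lab,m in [('all',g<110),('black',g<35)]:
        cs,_=cv2.findContours(m.astype('uint8'),0,2); c=max(cs,key=cv2.contourArea)
        hull=cv2.convexHull(c); ap=cv2.approxPolyDP(hull,1.5,True).reshape(-1,2)+[x,y]
        print(lab,ap.tolist())
# side window/scene handle top
t=sub(s,[[461.3,156],[473,155.5],[475,169],[462,169]]); print('top',t,[onz('scene',q,132)[:2] for q in t])
t=sub(d,[[297,249],[314.5,251],[314,258],[295,255.5]]); print('topside',t,[onz('side',q,132)[:2] for q in t])
E
```

```text
[[149.3 165.7]
 [201.6 154.9]
 [212.3 200.6]
 [161.  208.6]] [[336.6 216. ]
 [340.  228. ]
 [318.4 250. ]
 [312.2 235.2]]
(array([ 396.1, -306.1,  -37.3]), np.float64(170.1002742653451))
(array([ 383.9, -160.4,   -8.5]), np.float64(146.41263337179106))
(array([ 453.9, -149.7, -115.8]), np.float64(125.77047523900394))
(array([ 478.3, -289.1, -129.1]), np.float64(164.82160904038017))
edges [np.float64(149.00365416524826), np.float64(128.59796218846375), np.float64(142.14734549498414), np.float64(124.38714860564458)]
scene gray levels [ 28.   61.  128.  129.  129.1]
all [[391, 156], [395, 168], [397, 199], [395, 209], [367, 210], [363, 201], [362, 181], [364, 176], [381, 156]]
black [[380, 166], [392, 182], [393, 208], [367, 206], [365, 181]]
side gray levels [ 18.  58. 185. 186. 187.]
all [[313, 252], [323, 279], [323, 290], [318, 304], [312, 305], [281, 298], [281, 289], [295, 255]]
black [[291, 273], [313, 275], [322, 280], [322, 288], [316, 303], [282, 295], [282, 290]]
top [[461.3 156. ]
 [473.  155.5]
 [475.  169. ]
 [463.9 170.9]] [array([508.8, 469.3]), array([510.3, 498.7]), array([554.9, 486.4]), array([558.1, 457.4])]
topside [[297.  247.4]
 [314.4 250.6]
 [314.5 256.9]
 [294.  255.8]] [array([527.7, 273.6]), array([484.2, 279.5]), array([481.6, 304.6]), array([530.4, 308.9])]
```

```bash
python3 - <<'E'
from h import *
np.set_printoptions(precision=1,suppress=True)
s=cv2.imread('pics/scene0.png'); d=cv2.imread('pics/side0.png')
a0=[[150,166],[202.4,155.6],[211.4,198.4],[161,208.6]]
b0=[[335,153.6],[340,168],[318.4,190],[314,175]]
for a,b in [(np.array(a0),np.array(b0)),(sub(s,a0),sub(d,b0))]:
    P=[tri(x,y) for x,y in zip(a,b)]
    for p,x,y in zip(P,a,b): print(p[0],p[1],x,y)
    P=np.array([p[0] for p in P]); print('edges',[np.linalg.norm(P[i]-P[(i+1)%4]) for i in range(4)])
g=cv2.cvtColor(s,cv2.COLOR_BGR2GRAY)
for n,t in [('scene',[[381.3,156],[393,155.5],[395,169],[382,169]]),('side',[[297,249],[314.5,251],[314,258],[295,255.5]])]:
    print(n,'handle top',[onz(n,q,132)[:2] for q in t],np.mean([onz(n,q,132)[:2] for q in t],0))
print('dock bottom scene',[onz('scene',q,0)[:2] for q in [[367,210],[395,209]]],'dock top scene',[onz('scene',q,34)[:2] for q in [[365,175],[365,201],[397,199]]])
print('dock bottom side',[onz('side',q,0)[:2] for q in [[281,298],[312,305],[323,290]]],'dock top side',[onz('side',q,34)[:2] for q in [[281,289],[313,298],[323,279]]])
# masks (g<110) lid blobs
for n,im,(x,y,w,h) in [('scene',s,(145,148,75,75)),('side',d,(312,150,40,68))]:
    g=cv2.cvtColor(im,cv2.COLOR_BGR2GRAY)[y:y+h,x:x+w]
    cs,_=cv2.findContours((g<105).astype('uint8'),0,2)
    for c in cs:
        if cv2.contourArea(c)>60: print(n,(cv2.approxPolyDP(cv2.convexHull(c),1.3,True).reshape(-1,2)+[x,y]).tolist())
E
```

```text
[ 468.1 -298.9  140.8] 2.9979304022846875 [150. 166.] [335.  153.6]
[ 446.4 -172.4  144.2] 2.4073413087758544 [202.4 155.6] [340. 168.]
[ 513.3 -163.2   59.2] 6.905988061617534 [211.4 198.4] [318.4 190. ]
[ 536.5 -287.1   56.4] 3.361717813484857 [161.  208.6] [314. 175.]
edges [np.float64(128.42999376802462), np.float64(108.53012469410629), np.float64(126.07827977292625), np.float64(109.22406710010047)]
[ 471.6 -299.1  146. ] 2.2945496777282646 [149.3 165.7] [334.2 152. ]
[ 446.5 -173.8  146.1] 1.158877318774213 [201.6 154.9] [339.9 167.4]
[ 515.5 -162.6   57.1] 12.961458978275509 [212.3 200.6] [318.4 190. ]
[ 536.5 -287.1   56.4] 3.361704225591265 [161.  208.6] [314. 175.]
edges [np.float64(127.79890507462702), np.float64(113.15710086115509), np.float64(126.32314023431611), np.float64(111.29124031405047)]
scene handle top [array([486.8, 272.2]), array([488.3, 301.5]), array([533.7, 294.4]), array([530.2, 263.1])] [509.8 282.8]
side handle top [array([526.9, 280.2]), array([483.9, 280.9]), array([482.3, 309.2]), array([528.1, 307.3])] [505.3 294.4]
dock bottom scene [array([553.1, 241.2]), array([557.8, 315.5])] dock top scene [array([459.8, 251.6]), array([548.6, 231.7]), array([551. , 315.6])]
dock bottom side [array([559. , 315.3]), array([478.8, 327.3]), array([456.3, 266.4])] dock top side [array([558.7, 320.3]), array([476.7, 339.3]), array([458.6, 263.4])]
scene [[215, 210], [169, 222], [165, 221], [162, 213], [164, 210], [209, 200], [213, 201]]
scene [[201, 155], [204, 161], [211, 197], [161, 208], [150, 166]]
side [[334, 155], [346, 183], [349, 202], [346, 206], [318, 206], [312, 167]]
```

Request:
jog_arm --plan '[[[0,0,0],0.14,-1],[[0,0,0],0.14,-1],[[0,0,0],0.14,-1],[[0,0,0],0.14,-1],[[0,0,0],0.14,-1],[[0,0,0],0.14,-1],[[0,0,0],0.14,-1],[[0,0,0],0.14,-1],[[0,0,0],0.14,-1],[[0,0,0],0.14,-1],[[0,0,0],0,-1]]' --squeeze 30

```text
clock: 1.25
tcp_pos: [674.8, 0.2, 222.2]
tool_rot: [0.541, -0.456, 0.456, -0.54]
force: [0.5, -0.5, -1.1]
opening: 3.4
```

```bash
cat >> h.py <<'E'
def goto(p):
    st=readout.get_state(); q=R.from_quat(st['tool_rot']).as_matrix()
    print('t',round(st['clock'],2),'tcp',st['tcp_pos'].round(1),'F',st['force'].round(1),'open',round(st['opening'],1),'toolx ang',round(np.degrees(np.arctan2(q[1,0],q[0,0])),2))
    if p is not None: print('shift in tool', (q.T@(np.array(p)-st['tcp_pos'])).round(1))
E
python3 - <<'E'
from h import *
u=np.array([np.cos(.172),np.sin(.172)]); H=np.array([521,-226])
for th in [.9,.6,.3,.15,0]:
    r=85; c=H+u*(-r*np.cos(th)+5*np.sin(th)); z=60+r*np.sin(th)+5*np.cos(th); t=c+u*10*(th>.1)
    print(th,t.round(1),z.round(1))
u2=H+u*(-85*np.cos(.9)+4+10); goto([u2[0],u2[1],160])
E
```

```text
0.9 [ 482.7 -232.7] 129.7
0.6 [ 464.5 -235.8] 112.1
0.3 [ 452.3 -237.9] 89.9
0.15 [ 448.8 -238.5] 77.6
0 [ 437.3 -240.5] 65.0
t 1.25 tcp [6.748e+02 2.000e-01 2.222e+02] F [ 0.5 -0.5 -1.1] open 3.4 toolx ang -80.27
shift in tool [ 197.    62.5 -228.6]
```

Request:
jog_arm --plan '[[[28,0,-33],0,-1],[[28,0,-33],0,-1],[[28,0,-33],0,-1],[[28,0,-33],0,-1],[[28,0,-33],0,-1],[[28,10,-33],0,-1],[[29,20,-31],0,-1],[[0,20,0],0,-1],[[0,12,0],0,-1],[[0,0,0],0,-1]]'

```text
clock: 2.25
tcp_pos: [482.3, -231.9, 159.2]
tool_rot: [0.542, -0.456, 0.454, -0.541]
force: [-0.2, 0.6, 0.3]
opening: 0.5
```

```bash
python3 - <<'E'
from h import *
goto([482.7,-232.7,130])
a=snap('scene','s1.png'); b=snap('side','d1.png')
c=lambda im,x,y,w,h: cv2.resize(im[y:y+h,x:x+w,::-1],(400,400*h//w),interpolation=2)
cv2.imwrite('pics/v1.png',np.hstack([c(a,110,80,140,150),c(b,270,80,140,150)]))
E
```

```text
t 2.25 tcp [ 482.3 -231.9  159.2] F [-0.2  0.6  0.3] open 0.5 toolx ang -80.02
shift in tool [ 0.9 29.2  0.3]
```

View pics/v1.png

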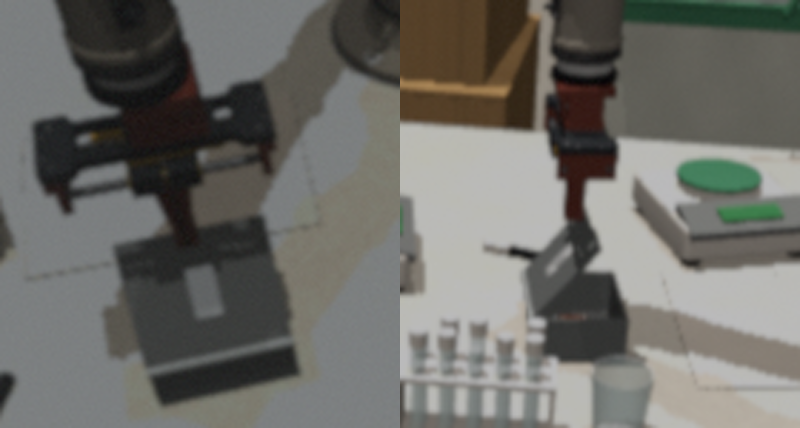

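Fingertips are above the outer face near the free edge, the box stands as measured. I'll press down along the arc.

Request:
jog_arm --plan '[[[0,15,0],0,-1],[[0,13,0],0,-1],[[0,6,-6],0,-1],[[0,6,-6],0,-1],[[0,6,-6],0,-1],[[0,7,-4],0,-1],[[0,7,-4],0,-1],[[0,7,-4],0,-1],[[0,6,-2],0,-1],[[0,6,-2],0,-1],[[0,6,0],0,-1],[[0,4,0],0,-1]]'

```text
clock: 3.55
tcp_pos: [449.1, -238.7, 71.0]
tool_rot: [0.541, -0.456, 0.455, -0.541]
force: [-1.2, 0.4, 1.2]
opening: 0.1
```

Request:
jog_arm --plan '[[[0,3,0],0,-1],[[0,2,0],0,-1],[[0,2,0],0,-1],[[0,0,0],0,-1]]'

```text
clock: 3.95
tcp_pos: [449.4, -238.8, 65.3]
tool_rot: [-0.541, 0.456, -0.456, 0.541]
force: [-2.3, 1.2, 7.1]
opening: 0.1
```

Request:
jog_arm --plan '[[[0,2,0],0,-1],[[0,2,0],0,-1],[[0,0,0],0,-1]]'

```text
clock: 4.25
tcp_pos: [449.6, -238.9, 64.5]
tool_rot: [-0.54, 0.456, -0.456, 0.542]
force: [-13.9, 7.5, 50.1]
opening: 0.3
```

Request:
jog_arm --plan '[[[0,-6,0],0,-1],[[0,-20,0],0,-1],[[0,-25,-10],0,1],[[0,-25,-10],0,1],[[0,-25,-10],0,1],[[0,0,0],0,1],[[0,0,0],0,1]]'

```text
clock: 4.95
tcp_pos: [420.2, -243.8, 161.9]
tool_rot: [-0.54, 0.455, -0.456, 0.541]
force: [-0.1, -0.4, -0.0]
opening: 37.0
```

```bash
python3 - <<'E'
from h import *
goto([509,285,200])
np.save('pics/w2.npy',np.r_[readout.get_state()['tcp_pos'],readout.get_state()['tool_rot']])
w=snap('wrist','w2.png'); snap('scene','s2.png'); snap('side','d2.png')
E
```

```text
t 4.95 tcp [ 420.2 -243.8  161.9] F [-0.1 -0.4 -0. ] open 37.0 toolx ang -80.21
shift in tool [-506.   -37.9  177.5]
```

View pics/w2.png

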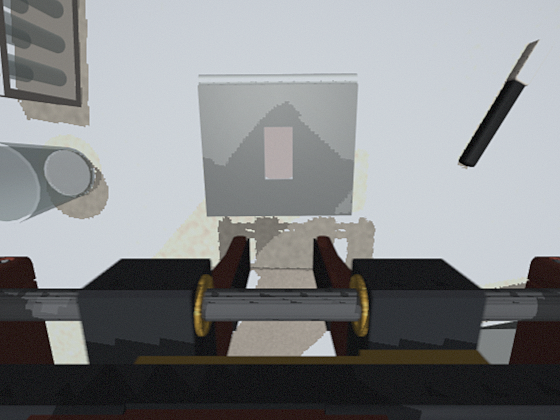

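The lid is flat on the box. The window spans columns 264–293 and rows 127–179, the lid corners are at about (199,83), (357,83), (352,215) and (207,215), with the rack and beaker on the left. Now I'll measure the window on z=65 and locate the rack and beaker.

```bash
cat >> h.py <<'E'
def wz(pose,uv,z):
    p=eyes.camera_params('wrist'); Rt=R.from_quat(pose[3:]).as_matrix(); T=p['T_tool_cam']
    o=Rt@T[:3,3]+pose[:3]; d=Rt@T[:3,:3]@np.linalg.inv(p['mtx'])@[uv[0],uv[1],1]; return o+d*(z-o[2])/d[2]
E
python3 - <<'E'
from h import *
np.set_printoptions(precision=1,suppress=True)
w=cv2.imread('pics/w2.png'); po=np.load('pics/w2.npy')
f=w.astype(int); m=((f[...,2]-f[...,0]>8)).astype('uint8'); m[:110]=0;m[195:]=0;m[:,:245]=0;m[:,310:]=0
cs,_=cv2.findContours(m,0,2); c=max(cs,key=cv2.contourArea); rc=cv2.minAreaRect(c); bx=cv2.boxPoints(rc); print('win',rc)
W=np.array([wz(po,q+[.5,.5]*0,65) for q in bx]); print(W,W.mean(0),[np.linalg.norm(W[i]-W[i-1]) for i in range(4)])
for q in range(4): v=W[q]-W[q-1]; print(np.degrees(np.arctan2(v[1],v[0])))
L=np.array([wz(po,q,65) for q in [[199,83],[357,83],[352,215],[207,215]]]); print('lid',L,L.mean(0),[np.linalg.norm(L[i]-L[i-1]) for i in range(4)])
print('lid yaw',np.degrees(np.arctan2(*(L[0]+L[1]-L[2]-L[3])[1::-1])), 90+np.degrees(np.arctan2(*(L[0]-L[1])[1::-1])), )
print('rack pts z138', [wz(po,q,138)[:2] for q in [[79,106],[3,92]]],'z0',[wz(po,q,0)[:2] for q in [[86,106]]])
# scene lid
s=cv2.imread('pics/s2.png'); d=cv2.imread('pics/d2.png')
c=lambda im,x,y,w,h: cv2.resize(im[y:y+h,x:x+w],(400,400*h//w),interpolation=2)
cv2.imwrite('pics/v2.png',cv2.convertScaleAbs(np.hstack([c(s,130,150,160,120),c(d,250,160,160,120)]),alpha=1.3))
E
```

```text
win ((278.0, 152.5), (49.0, 26.0), 90.0)Traceback (most recent call last):
  File "<stdin>", line 6, in <module>
ValueError: operands could not be broadcast together with shapes (2,) (0,)
```

```bash
python3 - <<'E'
from h import *
np.set_printoptions(precision=1,suppress=True)
w=cv2.imread('pics/w2.png'); po=np.load('pics/w2.npy')
W=np.array([wz(po,q,65) for q in [[263.5,126.5],[293,126.5],[293,179],[264,179]]]); print('win',W.mean(0),[np.linalg.norm(W[i]-W[i-1]) for i in range(4)])
L=np.array([wz(po,q,65) for q in [[199,83],[357,83],[352,215],[207,215]]]); print('lid',L.mean(0),[np.linalg.norm(L[i]-L[i-1]) for i in range(4)])
for P in (W,L): print('yaw',np.degrees(np.arctan2(*(P[0]+P[1]-P[2]-P[3])[1::-1])), 90+np.degrees(np.arctan2(*(P[1]-P[0])[1::-1])), 90+np.degrees(np.arctan2(*(P[2]-P[3])[1::-1])))
print('rack', [wz(po,q,138)[:2] for q in [[79,106],[3,92]]],'z0',[wz(po,q,0)[:2] for q in [[86,106]]], 'beaker base', wz(po,[68,172],0), 'rim',wz(po,[5,180],85))
s=cv2.imread('pics/s2.png'); d=cv2.imread('pics/d2.png')
c=lambda im,x,y,w,h: cv2.resize(im[y:y+h,x:x+w],(400,400*h//w),interpolation=2)
cv2.imwrite('pics/v2.png',cv2.convertScaleAbs(np.hstack([c(s,200,120,200,170),c(d,200,160,200,170)]),alpha=1.3))
E
```

```text
win [ 471.  -231.9   65. ] [np.float64(43.89000978083726), np.float64(24.590037645989238), np.float64(43.891000739377695), np.float64(25.196963454950758)]
lid [ 471.7 -232.1   65. ] [np.float64(109.95344762907278), np.float64(127.41342038303092), np.float64(109.96795980997494), np.float64(129.75260846619094)]
yaw 9.873051285321003 9.718346740782692 9.719819739766294
yaw 10.277378377172763 9.717213974912838 9.72090405870307
rack [array([ 481.8, -111.6]), array([482.1, -67.8])] z0 [array([481.4, -29.2])] beaker base [409.7 -11.    0. ] rim [414.2 -19.2  85. ]
```

View pics/v2.png

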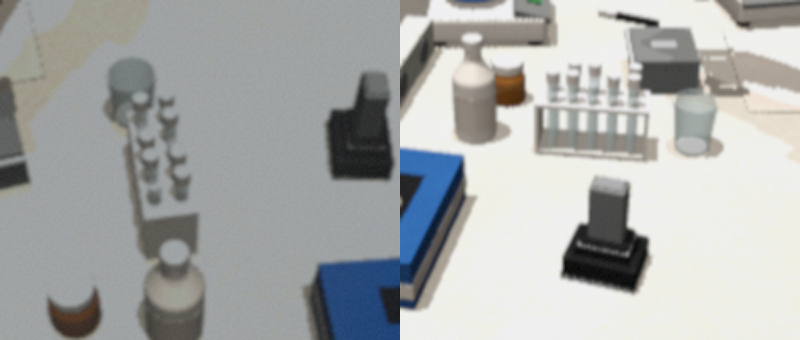

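The lid measures 110×129 mm on z=65, so it is shut. The window centre is (471,-232), yaw 9.8°. The crops show the rack and beaker between box and dock, undisturbed. Next I'll move over the dock at height.

Request:
jog_arm --plan '[[[0,-30,20],0,1],[[0,-30,30],0,1],[[-30,-18,30],0,1],[[-45,0,10],0,1],[[-45,0,10],0,1],[[-45,0,5],0,1],[[-45,0,5],0,1],[[-45,0,5],0,1],[[-45,0,5],0,1],[[-45,0,4],0,1],[[-45,0,4],0,1],[[-45,0,0],0,1]]'

```text
clock: 6.3
tcp_pos: [471.5, 208.5, 238.5]
tool_rot: [0.541, -0.456, 0.455, -0.54]
force: [0.9, 0.2, -0.6]
opening: 87.8
```

Request:
jog_arm --plan '[[[-40,0,0],-0.1,1],[[-40,0,0],0,1],[[0,0,0],0.1,1],[[0,0,0],0.14,1],[[0,0,0],0.1,1],[[0,0,0],0,1],[[0,0,0],0,1]]'

```text
clock: 7.0
tcp_pos: [454.2, 284.5, 238.8]
tool_rot: [-0.484, 0.516, -0.516, 0.483]
force: [0.0, 0.6, 0.2]
opening: 87.8
```

```bash
python3 - <<'E'
from h import *
goto([459,287,240])
np.save('pics/w3.npy',np.r_[readout.get_state()['tcp_pos'],readout.get_state()['tool_rot']])
w=snap('wrist','w3.png')
E
```

```text
t 7.0 tcp [454.2 284.5 238.8] F [0.  0.6 0.2] open 87.8 toolx ang -93.79
shift in tool [-2.8 -1.2  4.6]
```

View pics/w3.png

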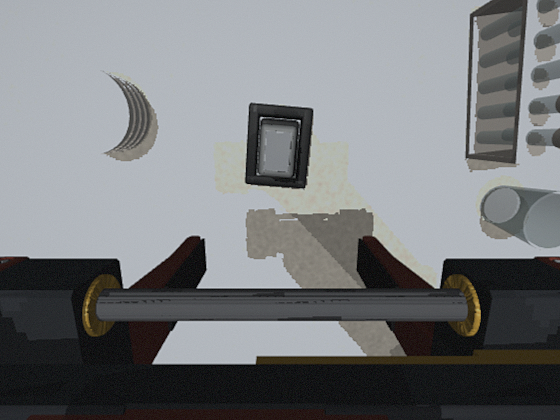

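The dock's top outline is at (249,103), (313,109), (306,188) and (246,182), with the handle top roughly in columns 260–299, rows 122–176.

```bash
python3 - <<'E'
from h import *
np.set_printoptions(precision=1,suppress=True)
w=cv2.imread('pics/w3.png'); po=np.load('pics/w3.npy')
g=cv2.GaussianBlur(cv2.cvtColor(w,cv2.COLOR_BGR2GRAY),(3,3),0)
def rect(m,z,lab):
    m=m.astype('uint8'); m[:90]=0;m[200:]=0;m[:,:225]=0;m[:,330:]=0
    cs,_=cv2.findContours(m,0,2); c=max(cs,key=cv2.contourArea); r=cv2.minAreaRect(c); b=cv2.boxPoints(r)
    P=np.array([wz(po,q,z) for q in b]); e=[P[i]-P[i-1] for i in range(4)]
    print(lab,np.round(r[0],1),P.mean(0),[np.linalg.norm(v).round(1) for v in e],[np.degrees(np.arctan2(v[1],v[0])).round(1)%180 for v in e])
rect(g<90,34,'dock')
print(g[150,240:320:2]); print(g[95:195:3,280])
m=(g>95)*1; m[:115]=0; m[181:]=0; m[:,:256]=0; m[:,304:]=0
rect(m>0,132,'handle')
E
```

```text
dock [277.8 145.8] [507.6 285.5  34. ] [np.float64(79.3), np.float64(94.9), np.float64(74.4), np.float64(95.2)] [np.float64(81.3), np.float64(169.6), np.float64(81.6), np.float64(172.6)]
[179 180 186 126  30  43  44  40  26  53  79 112 122 130 131 131 131 131
 132 132 132 132 132 132 133 120  96  60  35  25  23  46  45  38  36 143
 185 182 182 180]
[182 183 183 174  44  49  42  16  76  51  75 118 141 132 132 132 132 132
 132 131 132 131 131 131 130 122 101  60  23  36  31 182 181 177]
handle [276.6 149.8] [508.1 285.6 132. ] [np.float64(28.6), np.float64(41.3), np.float64(27.6), np.float64(41.4)] [np.float64(81.7), np.float64(170.7), np.float64(81.9), np.float64(172.2)]
```

Request:
jog_arm --plan '[[[0,0,0],0.087,1],[[-5,0,26],0,1],[[-4,0,27],0,1],[[0,40,0],0,1],[[0,40,0],0,1],[[0,30,0],0,1],[[0,0,0],0,1]]'

```text
clock: 7.75
tcp_pos: [505.5, 283.4, 125.5]
tool_rot: [-0.463, 0.537, -0.537, 0.457]
force: [-0.4, -0.4, -0.2]
opening: 87.8
```

```bash
python3 - <<'E'
from h import *
goto([508,285.6,70])
b=snap('side','d4.png'); a=snap('scene','s4.png')
c=lambda im,x,y,w,h: cv2.resize(im[y:y+h,x:x+w,::-1],(400,400*h//w),interpolation=2)
cv2.imwrite('pics/v4.png',cv2.convertScaleAbs(np.hstack([c(a,320,80,140,150),c(b,240,170,140,150)]),alpha=1.3))
E
```

```text
t 7.75 tcp [505.5 283.4 125.5] F [-0.4 -0.4 -0.2] open 87.8 toolx ang -98.85
shift in tool [-2.9 55.4  2.5]
```

View pics/v4.png

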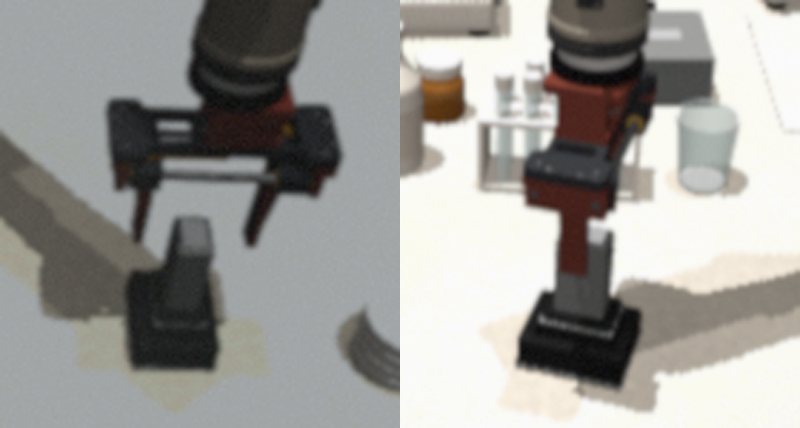

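The jaws straddle the handle with nothing else touched. I'll descend and grip.

Request:
jog_arm --plan '[[[-3,25,2],0,1],[[0,20,0],0,1],[[0,10,0],0,1],[[0,0,0],0,1],[[0,0,0],0,-1],[[0,0,0],0,-1],[[0,0,0],0,-1],[[0,0,0],0,-1],[[0,0,0],0,-1],[[0,0,0],0,-1],[[0,0,0],0,-1],[[0,0,0],0,-1]]' --squeeze 40

```text
clock: 9.05
tcp_pos: [510.6, 287.3, 74.6]
tool_rot: [0.46, -0.537, 0.538, -0.459]
force: [0.3, -1.0, 1.7]
opening: 32.2
```

Request:
jog_arm --plan '[[[0,0,0],0,-1],[[0,-5,0],0,-1],[[0,-10,0],0,-1],[[0,-15,0],0,-1],[[0,-20,0],0,-1],[[0,-20,0],0,-1],[[0,0,0],0,-1],[[0,0,0],0,-1],[[0,0,0],0,-1]]'

```text
clock: 9.95
tcp_pos: [510.0, 287.4, 143.9]
tool_rot: [-0.46, 0.538, -0.537, 0.459]
force: [-0.3, 0.7, -3.1]
opening: 32.1
```

```bash
python3 - <<'E'
from h import *
goto([508,285.6,140])
np.save('pics/w5.npy',np.r_[readout.get_state()['tcp_pos'],readout.get_state()['tool_rot']])
b=snap('side','d5.png'); a=snap('scene','s5.png'); w=snap('wrist','w5.png')
c=lambda im,x,y,w,h: cv2.resize(im[y:y+h,x:x+w,::-1],(400,400*h//w),interpolation=2)
t=np.hstack([c(a,320,60,140,150),c(b,240,150,140,150)])
cv2.imwrite('pics/v5.png',cv2.convertScaleAbs(t,alpha=1.3))
E
```

```text
t 9.95 tcp [510.  287.4 143.9] F [-0.3  0.7 -3.1] open 32.1 toolx ang -98.94
shift in tool [ 2.1  3.9 -1.7]
```

View pics/v5.png

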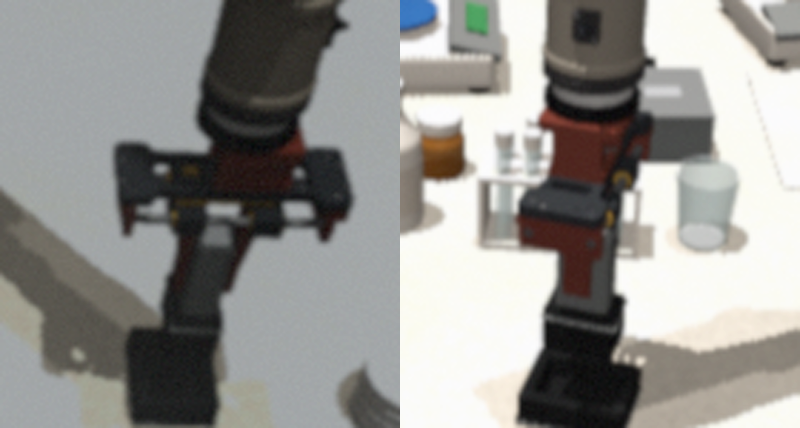

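Meter lifted upright and clear of the cradle (face at about 79 mm, weight about 3 N). Now I'll raise it, turn it to the window's yaw and carry it over.

Request:
jog_arm --plan '[[[0,-20,0],-0.06,-1],[[0,-30,0],-0.1,-1],[[0,-30,0],-0.1,-1],[[0,-20,0],-0.066,-1],[[0,-6,0],0,-1],[[0,0,0],0,-1]]'

```text
clock: 10.7
tcp_pos: [510.8, 287.8, 250.7]
tool_rot: [-0.54, 0.456, -0.456, 0.54]
force: [-0.1, -0.4, -4.5]
opening: 31.9
```

Request:
jog_arm --plan '[[[15,0,-4],0,-1],[[30,0,-8],0,-1],[[35,0,-8],0,-1],[[35,0,-8],0,-1],[[35,0,-8],0,-1],[[35,0,-8],0,-1],[[35,0,-8],0,-1],[[35,0,-8],0,-1],[[35,0,-8],0,-1],[[35,0,-8],0,-1],[[35,0,-8],0,-1],[[35,0,-9],0,-1]]'

```text
clock: 11.9
tcp_pos: [483.7, -119.5, 249.2]
tool_rot: [0.541, -0.457, 0.456, -0.54]
force: [0.4, 0.2, -3.9]
opening: 31.5
```

Request:
jog_arm --plan '[[[35,0,-9],0,-1],[[35,0,-9],0,-1],[[25,0,-9],0,-1],[[15,0,-8],0,-1],[[0,0,0],0,-1],[[0,0,0],0,-1],[[0,0,0],0,-1]]'

```text
clock: 12.6
tcp_pos: [469.6, -230.4, 250.0]
tool_rot: [0.541, -0.456, 0.455, -0.541]
force: [0.7, -0.0, -3.8]
opening: 32.0
```

```bash
python3 - <<'E'
from h import *
goto([473.3,-231.6,165])
E
```

```text
t 12.6 tcp [ 469.6 -230.4  250. ] F [ 0.7 -0.  -3.8] open 32.0 toolx ang -80.21
shift in tool [ 1.9 85.   3.5]
```

Request:
jog_arm --plan '[[[2,20,3],0,-1],[[0,30,0],0,-1],[[0,25,0],0,-1],[[0,10,0],0,-1],[[0,0,0],0,-1],[[0,0,0],0,-1]]'

```text
clock: 13.2
tcp_pos: [473.9, -233.0, 166.5]
tool_rot: [-0.541, 0.455, -0.456, 0.541]
force: [0.4, 0.4, -4.1]
opening: 31.9
```

```bash
python3 - <<'E'
from h import *
goto([473.3,-231.6,140])
a=snap('scene','s6.png'); b=snap('side','d6.png')
c=lambda im,x,y,w,h: cv2.resize(im[y:y+h,x:x+w,::-1],(400,600*h//h),interpolation=2)
cv2.imwrite('pics/v6.png',cv2.convertScaleAbs(np.hstack([c(a,140,110,80,120),c(b,300,80,80,120)]),alpha=1.8))
E
```

```text
t 13.2 tcp [ 473.9 -233.   166.5] F [ 0.4  0.4 -4.1] open 31.9 toolx ang -80.24
shift in tool [-1.4 26.5 -0.4]
```

View pics/v6.png

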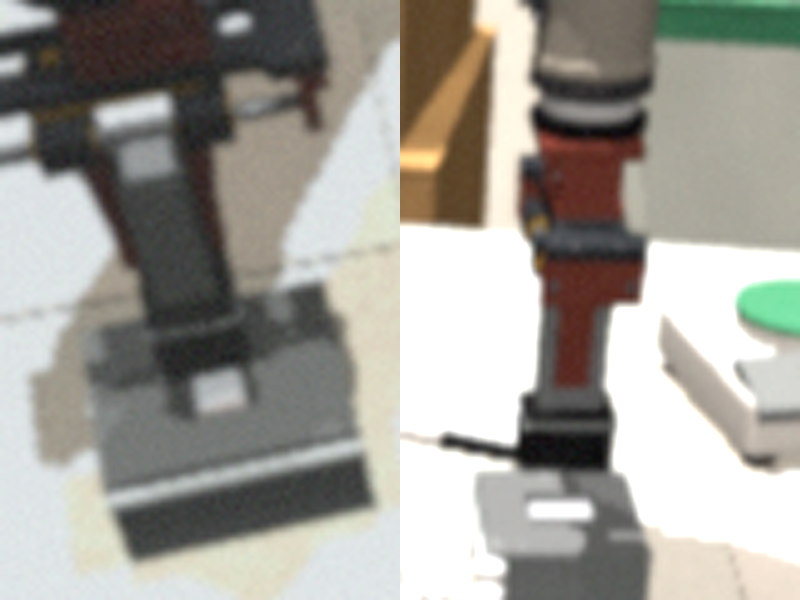

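The meter hangs upright over the lid. In the scene its nose's bottom front edge runs (172.6,184.4)–(190,181.6), in the side view the bottom near edge runs (324,172)–(342,174). I'll compare these with the predicted positions.

```bash
python3 - <<'E'
from h import *
np.set_printoptions(precision=1,suppress=True)
u=np.array([.985,.171]);v=np.array([-.171,.985]); tcp=np.array([473.9,-233.]); win=np.array([471,-232.])
m=tcp-2.3*u; print('meter-window',m-win)
def proj(n,p):
    q=eyes.camera_params(n); c=np.linalg.inv(q['T'])@np.r_[p,1]; c=q['mtx']@c[:3]; return c[:2]/c[2]
for n,cs in [('scene',[(32,-22),(32,22)]),('side',[(32,22),(-32,22)])]:
    print(n,[proj(n,np.r_[m+a*u+b*v,102]) for a,b in cs])
print('measured onz102', [onz('scene',q,102)[:2] for q in [(172.6,184.4),(190,181.6)]],[onz('side',q,102)[:2] for q in [(324,172),(342,174)]], 'pred',[m+a*u+b*v for a,b in [(32,-22),(32,22),(-32,22)]])
# window in side/scene now & lid top edges from side
print('window side', onz('side',(300+(527+592-800)/10,80+510/5),65)[:2])
print('win scene far-edge (hinge side) ', [onz('scene',(140+x/5,110+y/5),65)[:2] for x,y in [(195,412),(245,404)]],'pred',[win+22*u+b*v for b in(-12,12)])
E
```

```text
meter-window [ 0.6 -1.4]
scene [array([173.1, 187.2]), array([190.9, 183.5])]
side [array([323.6, 174. ]), array([342.4, 174.1])]
measured onz102 [array([ 497.5, -251.5]), array([ 492.9, -208.7])] [array([ 499.2, -221.8]), array([ 437.7, -218. ])] pred [array([ 506.9, -249.6]), array([ 499.4, -206.3]), array([ 436.4, -217.2])]
window side [ 469.8 -224.6]
win scene far-edge (hinge side)  [array([ 493.5, -243.5]), array([ 490.9, -218.1])] pred [array([ 494.7, -240.1]), array([ 490.6, -216.4])]
```

```bash
python3 - <<'E'
from h import *
s=cv2.imread('pics/s6.png',0); d=cv2.imread('pics/d6.png',0)
for c in (176,180,184): print('scene',c,s[168:200,c-1:c+2].mean(1).astype(int))
for c in (328,333,338): print('side',c,d[155:190,c-1:c+2].mean(1).astype(int))
print('side row168',d[166:170,316:352].mean(0).astype(int)); print('scene row 180', s[179:182,164:198].mean(0).astype(int))
E
```

```text
scene 176 [35 33 29 27 26 25 28 35 40 32 25 23 22 22 22 22 22 29 36 40 41 39 40 38
 42 48 58 64 64 65 66 66]
scene 180 [32 29 26 23 25 26 32 38 35 26 20 22 20 22 23 27 46 74 89 93 93 95 94 91
 76 66 64 65 65 65 65 65]
scene 184 [ 27  26  24  24  25  35  43  38  27  22  23  22  23  21  25  44  73  91
  97 100 105 109 105  93  77  67  66  65  65  65  65  66]
side 328 [ 66  64  59  52  48  46  39  28  26  39  43  25   9  10   9  10  11  15
  42  80 101 102  99  86  87 124 149 151 131  98  98 101 101 101  99]
side 333 [ 30  32  40  47  49  48  39  23  21  38  44  28  14   8   9  11  10  12
  26  44  56  59  62  65  83 123 150 151 130  94  91  99 101 101  99]
side 338 [ 45  46  48  48  48  47  39  21  20  38  44  29  12   9   9   7   8  10
  23  47  64  68  68  65  68  83  98 104  91  65  54  55  55  56  54]
side row168 [104 112 118 124 136 140 133  81  25  16  15  12  14  13  15  15  14  15
  15  16  16  15  15  14  18  33  89 149 178 184 184 184 184 184 185 184]
scene row 180 [46 47 46 47 46 45 38 29 24 25 21 23 22 23 22 21 22 21 21 24 21 21 21 22
 24 26 34 38 39 44 48 54 58 61]
```

Predicted and seen edges agree to about 2–3 mm, with height the main difference. That is well inside the 3–20 mm band if I aim for a 10–11 mm gap.

Request:
jog_arm --plan '[[[-1,10,0],0,-1],[[0,8,0],0,-1],[[0,5,0],0,-1],[[0,2,0],0,-1],[[0,0,0],0,-1],[[0,0,0],0,-1],[[0,0,0],0,-1],[[0,0,0],0,-1]]'

```text
clock: 14.1
tcp_pos: [473.1, -232.2, 140.9]
tool_rot: [-0.54, 0.456, -0.456, 0.541]
force: [-0.0, -0.2, -3.1]
opening: 32.1
```

```bash
python3 - <<'E'
from h import *
goto([473.3,-231.6,139.5]); print(readout.get_state()['dq'].round(3))
a=snap('scene','s7.png'); b=snap('side','d7.png')
s=cv2.imread('pics/s7.png',0); d=cv2.imread('pics/d7.png',0)
for c in (180,184): print('scene',c,s[180:206,c-1:c+2].mean(1).astype(int))
for c in (328,333,338): print('side',c,d[165:195,c-1:c+2].mean(1).astype(int))
print('side row180',d[178:182,314:354].mean(0).astype(int))
c=lambda im,x,y,w,h: cv2.resize(im[y:y+h,x:x+w,::-1],(400,600*h//h),interpolation=2)
cv2.imwrite('pics/v7.png',cv2.convertScaleAbs(np.hstack([c(a,140,110,80,120),c(b,300,100,80,120)]),alpha=1.8))
E
```

```text
t 14.1 tcp [ 473.1 -232.2  140.9] F [-0.  -0.2 -3.1] open 32.1 toolx ang -80.28
shift in tool [-0.5  1.4  0.3]
[-0.001 -0.001  0.001  0.001 -0.001  0.002  0.001]
scene 180 [24 31 37 35 28 23 22 23 21 23 26 39 48 49 49 58 65 66 65 66 65 64 60 59
 79 99]
scene 184 [29 37 35 29 22 22 22 22 23 26 39 54 54 51 59 64 65 65 66 65 65 60 58 75
 95 98]
side 328 [ 51  49  49  41  29  27  39  44  30  14   9  10  11  10  20  63 116 143
 130  99  98 101 101 101  99  87  67  55  53  53]
side 333 [ 43  48  48  40  25  18  27  32  25  14   9  11   9  11  19  61 115 143
 129  87  74  85  96 101  99  87  65  53  51  51]
side 338 [50 49 46 39 23 18 29 37 31 17 10 10 10 11 13 37 77 98 92 65 54 60 67 65
 55 52 50 50 50 51]
side row180 [139 112 100 100 101 101 102 101  96  75  43  36  49  52  52  52  52  52
  53  52  50  48  46  45  35  23  19  27  45  63  68  78 113 158 180 184
 184 184 185 184]
```

View pics/v7.png

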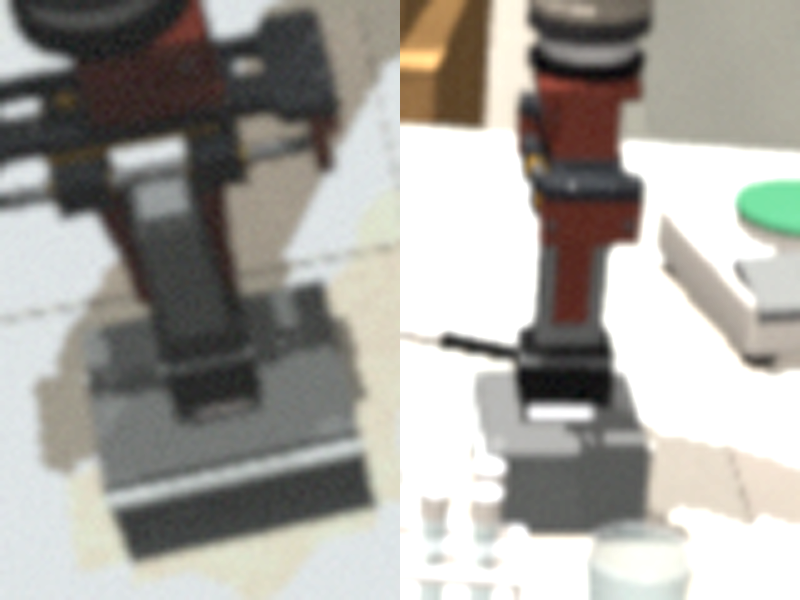

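In the side view the nose's bottom edge is at row ~180 and the lit window shows in the gap below it. In the scene the bottom edge is at row ~191. The meter is upright and nothing is touching. I'll convert these edges to a gap.

```bash
python3 - <<'E'
from h import *
np.set_printoptions(precision=1,suppress=True)
u=np.array([.985,.171]);v=np.array([-.171,.985]); tcp=np.array([473.1,-232.2]); m=tcp-2.3*u; win=np.array([471,-232.])
print('meter-window',m-win)
def proj(n,p):
    q=eyes.camera_params(n); c=np.linalg.inv(q['T'])@np.r_[p,1]; c=q['mtx']@c[:3]; return c[:2]/c[2]
for z in (71,76,81): print(z,'side mid near edge',proj('side',np.r_[m+22*v,z]),'scene mid front edge',proj('scene',np.r_[m+32*u,z]))
print('lid near top edge side',proj('side',np.r_[win+65*v,65]),'lid hinge edge scene',proj('scene',np.r_[win+55*u,65]),'window side near', proj('side',np.r_[win+12*v,65]),'window scene hinge end',proj('scene',np.r_[win+22*u,65]))
s=cv2.imread('pics/s7.png',0); print(s[196:210,186:189].mean(1).astype(int))
# bystander check vs start frames (side view, arm-free parts)
d0=cv2.imread('pics/d2.png',0);d7=cv2.imread('pics/d7.png',0)
for n,(x,y,w,h) in dict(rack=(266,190,62,52),bottle=(225,175,28,58),beaker=(334,205,28,35),jar=(246,187,18,28),dishes=(244,325,48,42)).items():
    t=d0[y:y+h,x:x+w]; r=cv2.matchTemplate(d7[y-8:y+h+8,x-8:x+w+8],t,5); _,k,_,l=cv2.minMaxLoc(r); print(n,round(k,3),np.array(l)-8)
E
```

```text
meter-window [-0.2 -0.6]
71 side mid near edge [332.6 182.3] scene mid front edge [184.8 193. ]
76 side mid near edge [332.7 181. ] scene mid front edge [184.4 191.8]
81 side mid near edge [332.8 179.7] scene mid front edge [184.1 190.5]
lid near top edge side [333.7 189.9] lid hinge edge scene [186.7 201.4] window side near [332.1 182.6] window scene hinge end [185.  191.7]
[ 66  65  65  65  61  56  67  89 101  91  68  46  35  33]
rack 0.999 [0 0]
bottle 1.0 [0 0]
beaker 0.912 [0 0]
jar 1.0 [0 0]
dishes 1.0 [0 0]
```

Request:
jog_arm --plan '[[[0,2,0],0,-1],[[0,1,0],0,-1],[[0,0,0],0,-1],[[0,0,0],0,-1],[[0,0,0],0,-1],[[0,0,0],0,-1],[[0,0,0],0,-1],[[0,0,0],0,-1]]'

```text
clock: 15.0
tcp_pos: [473.0, -232.1, 137.7]
tool_rot: [-0.541, 0.456, -0.456, 0.541]
force: [1.3, 0.3, -3.3]
opening: 32.1
```

```bash
python3 - <<'E'
from h import *
goto([473.3,-231.6,138]); print(readout.get_state()['dq'].round(3))
arm.finish_job(); goto(None)
E
```

```text
t 15.0 tcp [ 473.  -232.1  137.7] F [ 1.3  0.3 -3.3] open 32.1 toolx ang -80.27
shift in tool [-0.4 -0.3  0.3]
[-0.002  0.001  0.001 -0.001 -0.001 -0.001 -0.   ]
the job is handed in; nothing more can be done
the job is handed in; nothing more can be done
```

I shut the lid, lifted the meter from its cradle and carried it over the rack. I handed the job in at about 15 s, with the meter held still over the window; no verdict was reported.

**Lid:** The wrist view showed it flat, measuring 110 × 129 mm when projected at 65 mm height. I never measured its angle directly. The last press read about 50 N upward at the wrist. That was through the fingertips, so I took the 40 N limit on the arm and gripper body not to apply.

**Meter position:** By my estimate it is within 1 mm of the window centre, and the tool's heading matches the window's to within about 1°. It looked upright in both views, joint speeds were about 0, the load was a steady 3 N or so, and the opening was 32.1 mm.

**Gap above the lid:** The two estimates disagree a little. The arm's own readings give about 8 mm; the camera edges, taken 3 mm higher, suggest about 11–13 mm. Both are inside the 3–20 mm band.

**Bystanders:** The rack, bottle, jar and dish stack showed no shift in the side view. The beaker also showed none, but matched less well (0.91), possibly because of a changed background or shadow. The marker looked in place in the pictures but I did not measure it.

I did not take another picture after the final 3 mm lowering.

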